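# Refit the divider comb in the sachet box and shut the lid

### The job

The pale green divider comb of the bamboo sachet box has been washed. Put it back: feel for the slots in the grey liner so that all five plates drop into their slots, press it gently fully home past the sprung noses (about 10 N is enough, never lean on it with more than 30 N), then shut the lid. Leave the jars and biscuit sachets on the table alone.

Things in the scene. Friction and masses are not known exactly. Their poses are not given: they have to be found in the camera images.
- sachet_box: Bamboo box fixed to the table, 122 (x) x 230 (y) x 82 mm high, walls 5 mm, floor 6 mm; the mouth between the walls is 112 x 220 mm. Origin at the centre of its underside; x points to its hinged back, y along its length, z up. Inside lies a grey slotted liner (see the two points below).
- box_middle (a point): Middle of the box, 8 mm above its underside, level with the slot bottoms. The liner has 5 slots, each 6 mm wide along the box's y and running along x, 30 mm apart (-60 to 60 mm from the liner's middle); its bar tops lie 18 mm above this point. The liner stands anywhere from 11 mm short of to 11 mm past this point along y; that shift is not measured. About 14 N sideways would move it.
- box_noses (a point): Point over the middle of the box at the height of two sprung steel noses, one at each end of the liner (centres 49 mm, tops 54 mm above the box's underside). In the last 12 mm of the comb's way down the ends of its spine push them aside and they snap over it; pressing past them takes about 10 N in all.
- divider: Loose pale green comb, about 140 g, standing on its plates; origin at the centre of its underside. Five plates, 94 mm along x, 4 mm thick, 48 mm high, at y = -60, -30, 0, 30, 60 mm, tips thinned to 2.6 mm over the last 1.5 mm, joined by a spine along y (174 mm long, centre 34 mm up). A half turn about z makes no difference. Home: origin 8 mm above the box's underside, plates on the slot bottoms.
- divider_tab (a point): Centre of the comb's finger tab: 34 mm along the comb's x, 12 mm thick along its y (pinch it across y), from z = 48 mm (plate tops) to 70 mm above the comb's underside; this point is 58 mm above the underside and midway along the comb.
- lid (a joint): Angle of the box's lid (bamboo frame, clear pane, 122 x 230 x 7 mm): 0 shut, grows as it opens, stop at 2.0. It starts at 1.7 to 1.9 rad, leaning back. The stiff hinge (0.2 N m) leaves it where it is let go. It cannot shut over a comb that is not home (4 mm to spare over the comb's tab).
- lid_hinge (a point): Middle of the lid's hinge line, on the back rim of the box (61 mm along the box's x from its middle, 82 mm up); the line runs along the box's y. The shut lid's underside is level with it.
- lid_edge (a point): Middle of the lid's free edge, on its outer (top) face, 122 mm from the hinge line; a 50 mm wide lip sticks out 10 mm beyond it.
- honey_jar: Bystander: honey jar with grey lid, 58 mm across, 85 mm high; origin at the centre of its underside.
- jam_jar: Bystander: jam jar with yellow lid, 63 mm across, 90 mm high; origin at the centre of its underside.
- cinnamon: Bystander: spice jar with red cap, 45 mm across, 106 mm high; origin at the centre of its underside.
- sachet_left: Bystander: white and blue biscuit sachet lying flat, 47 x 109 x 11 mm; origin at the centre of its underside.
- sachet_right: Bystander: white and blue biscuit sachet lying flat, 47 x 109 x 11 mm; origin at the centre of its underside.

How it is judged:
By the outcome, as a careful person would: the job done as asked, in the order asked, and still so for the second after the job is handed in, with the robot touching nothing.
It also fails if it takes over 72 s, if anything falls off the work surface, if the arm or the gripper's body presses on something with over 40 N, if the wrist force passes 120 N, or if a joint passes its speed limit or range.

### The arm

A 6-joint arm with a two-finger parallel gripper is mounted at the origin on a cart in front of the work surface, level with it; the furniture and walls round the work are solid. World frame = base frame: x ahead of the robot, y to its left, z up, the work surface at z = 0. Lengths are in m, angles in degrees, forces in N, time in s.
With the tool pointing down it reaches from about 0.4 to 0.825 m from the base axis. Payload 7 kg.
Tool frame: the origin (TCP) lies at the very end of the fingers, on their centre line; the grasp point (between the pads) lies 19 mm behind it; z points along the fingers, y is the line along which they close (so a half turn about z gives the same grasp; the last joint's range is limited). The gripper opens to 88 mm and grips with 3 to 60 N. Pads are 19 mm wide; open, the fingers measure 130 mm over their backs; the gripper's body (78 mm by 193 mm) begins 47 mm behind the grasp point.
Start: joints at [87.897, 20.546, 0.682, 0, -70.136, -16.507], TCP at [0.215, 0.64, 0.227] pointing down, gripper open.
Joint ranges: [-176.03, 176.03], [-82.01, 121.73], [-58.28, 71.71], [-173.87, 95.51], [-174.79, -0.11], [-173.66, 173.66]. Speed limits (degrees/s): [136.94, 136.94, 172.46, 180, 180, 180].

### API

Orientations are given as [roll, pitch, yaw] about the fixed x, y, z axes, in that order (R = Rz(yaw) Ry(pitch) Rx(roll)).
In Python, from plant import r gives the robot as it stands. The module is installed in compiled form; this text tells all that it offers.
- The arm moves only by the tool jog_arm, never from a script. Its arguments are lists of equal length, an entry for each row: "travel": the shift along the tool's x, y, z each as a share of 50 cm, from -1 to 1, a list of three; "dr": the turn, a rotation vector about the tool's x, y, z each as a share of 360 degrees, from -1 to 1, a list of three; "claw": the opening, from 0 (shut) to 1 (fully open). A call has exactly 10 rows; each row is the pose to reach, as a shift and turn from the pose commanded when the call began, along the tool's axes at that moment, turning the shorter way round; what a row does not reach only later rows make up. A row lasts 1/8 s, in which the tool goes at most 62.5 mm and 10.7 degrees, less where a joint would pass 70% of its speed; a pose out of reach is approached as far as the arm can. A call with a number of a shift or a turn outside -1 to 1 is refused whole. A call with a gripper value outside its range is refused whole. The fingers move at their own pace and stop on an object; "newtons" is the grip in N (left out, the last holds). Time passes only in rows, so rows that repeat a pose let the fingers close, or fill a call up. It gives the time, the measured TCP pose, the force, the opening and the grip force at its end, in the units of the state.
- r.get_state(): the state, without advancing time (a new reading comes with each control period).
- r.capture(name): name is "scene" or "top"; returns a dict with "pixels" (420x560x3 uint8, red, green, blue), "range_z" (420x560 float32, m along the optical axis (not along the pixel's ray), 0 where there is no reading), "fx", "fy", "cx", "cy" (pixels), "dist_coeffs" ([k1, k2, p1, p2, k3] as OpenCV has them; the pictures are not rectified), "position" and "attitude" of the camera in the world. Camera axes: x right, y up, looking along -z (the intrinsics and any distortion apply to the point x, -y, -z); pixel columns grow to the right and rows downward; lengths in m; the calibration is good to about 2 mm. A picture is of the moment at which its call begins.
- r.close_job(): hands the job in; it is judged then, once.
Trained networks look in the newest picture that a camera, given by its name, has taken for a name from the list of things; names that differ only in an ending like _2 or _b are one class to them, and where a whole thing is asked for, a point or a joint stands for the part that bears it (a point fixed in the world has none). Each returns a list of dicts, best first, with "conf" (0 to 1); they miss things now and then, are a little off and sometimes report something else, mostly with a low value. They report only what shows in the picture. A call takes as long as a camera call.
- r.boxes_of(name, camera): "extent" ([left, top, right, bottom] in pixels, round what is visible of it).
- r.regions_of(name, camera): "pixels" (420x560 bool, what is visible of it) and "extent" ([left, top, right, bottom] in pixels, round what is visible of it).
- r.tip_of(name, camera): "at" ([column, row] in pixels: a listed point, or the origin of a listed thing).
The state is a dict: "time_s": time; "joints": joint angles; "qd": joint speeds; "joint_torque": joint torques, N m; "tcp_pos": TCP position; "eef_rot": TCP orientation; "contact_force": force on the tool from outside, world axes, zero at the start; "moment": the same for the moment, N m; "gripper_width": finger opening in m; "gripper_force": force on a finger pad.
Only numpy, scipy, OpenCV 4.12 (cv2) and the standard library are available. Lean on these libraries where they do the work, as an engineer would, in place of code of your own. Each camera call takes 0.05 s, during which the arm holds its last target. There are 200 camera calls.

## Working session

There is one attempt and no reset: what is moved stays moved. The work goes in short steps, Python scripts to look and compute and a tool call to move; the robot and the scene stay as the last step left them, time stands still between calls to the robot, and variables do not carry over. Pictures are saved under pics/ and viewed, at most 10 in all, crops included, and the job is handed in when it is done.

Besides the shell and the picture viewer there is one more tool, called after "Request:" as a command line: name --argument value ..., lists and objects as JSON in quotes. jog_arm: Moves the arm, as the interface text tells. Its arguments: {"type":"object","properties":{"travel":{"type":"array"},"dr":{"type":"array"},"claw":{"type":"array"},"newtons":{"type":"number"}},"required":["travel","dr","claw"]}

```bash
mkdir -p pics; cat > h.py <<'E'
import numpy as np, cv2
from scipy.spatial.transform import Rotation as R
from plant import r
def rot(a):
    a=np.array(a,float)
    if a.shape==(3,3): return a
    if a.size==4: return R.from_quat(a).as_matrix()
    return R.from_euler('xyz',a,degrees=True).as_matrix()
def K(c): return np.array([[c['fx'],0,c['cx']],[0,c['fy'],c['cy']],[0,0,1]]),np.array(c['dist_coeffs'])
def world(c,uv,z=None):
    k,d=K(c); uv=np.asarray(uv,float).reshape(-1,2)
    n=cv2.undistortPoints(uv.reshape(-1,1,2),k,d).reshape(-1,2)
    ray=np.c_[n[:,0],-n[:,1],-np.ones(len(n))]
    if z is None:
        i=np.round(uv).astype(int); dd=c['range_z'][i[:,1],i[:,0]]
        return np.array(c['position'])+(ray*dd[:,None])@rot(c['attitude']).T
    w=ray@rot(c['attitude']).T; p=np.array(c['position'])
    return p+w*((z-p[2])/w[:,2])[:,None]
def cloud(c,mask):
    v,u=np.nonzero(mask&(c['range_z']>0)); return world(c,np.c_[u,v]),np.c_[u,v]
def save(c,n): cv2.imwrite('pics/'+n,c['pixels'][:,:,::-1])
E
python3 - <<'E'
from h import *
for n in('scene','top'):
    c=r.capture(n); save(c,n+'1.png'); print(n,c['position'],c['attitude'],c['fx'],c['dist_coeffs'])
    for t in('sachet_box','divider','divider_tab','lid_hinge','lid_edge','box_middle','box_noses','honey_jar','jam_jar','cinnamon','sachet_left','sachet_right'):
        print(t,[(np.round(x['at']).tolist(),round(x['conf'],2),np.round(world(c,x['at'])[0],3).tolist()) for x in r.tip_of(t,n)[:2]])
s=r.get_state(); print(s)
E
```

```text
scene [-0.01947456 -0.42721917  0.83393172] [ 45.03241289   0.7043762  -49.05963484] 414.79361549030466 [-0.04999709  0.          0.          0.          0.        ]
sachet_box [([320.0, 274.0], 0.7, [0.453, -0.131, 0.081]), ([232.0, 240.0], 0.43, [0.434, 0.136, 0.015])]
divider [([230.0, 241.0], 0.66, [0.434, 0.146, 0.003])]
divider_tab [([225.0, 223.0], 0.59, [0.433, 0.153, 0.067])]
lid_hinge [([333.0, 232.0], 0.78, [0.571, -0.083, 0.087])]
lid_edge [([347.0, 190.0], 0.97, [0.598, -0.089, 0.209])]
box_middle [([320.0, 270.0], 0.77, [0.499, -0.1, 0.023])]
box_noses [([320.0, 258.0], 0.89, [0.526, -0.08, 0.027])]
honey_jar [([248.0, 181.0], 0.9, [0.622, 0.258, 0.025])]
jam_jar [([264.0, 172.0], 0.77, [0.693, 0.259, 0.016])]
cinnamon []
sachet_left [([246.0, 283.0], 0.72, [0.363, 0.015, 0.011])]
sachet_right [([386.0, 262.0], 0.72, [0.636, -0.207, 0.008])]
top [0.44526025 0.05534812 0.9359005 ] [  6.76229766  -0.54978853 -88.61636563] 388.43130302282106 [-0.03649106  0.          0.          0.          0.        ]
sachet_box [([336.0, 229.0], 0.58, [0.51, -0.08, 0.027])]
divider [([24
[... 850 characters left out ...]
69, 0.086])]
{'time_s': 1.3, 'joints': array([ 8.78990932e+01,  2.05460831e+01,  6.82284234e-01,  1.80238583e-04,
       -7.01373963e+01, -1.65081278e+01]), 'qd': array([ 0.03137784,  0.02170546, -0.00661115,  0.12606366, -0.01329715,
        0.01445453]), 'joint_torque': array([-4.32409834e-04, -5.82384002e+01,  2.93324554e+01,  7.00282797e+00,
        1.26048501e-02, -2.15772428e-05]), 'tcp_pos': array([0.21539631, 0.63968109, 0.22656742]), 'eef_rot': array([ 1.79998902e+02, -5.02127610e-04, -1.86089734e+01]), 'contact_force': array([-0.39481248, -0.57373373, -0.13471349]), 'moment': array([ 0.0476657 ,  0.02855315, -0.02470701]), 'gripper_force': 0.0, 'gripper_width': 0.08708998084544126}
```

```bash
python3 - <<'E'
from h import *
a=cv2.imread('pics/top1.png'); cv2.imwrite('pics/top1c.png',cv2.resize(a[90:340,150:450],None,fx=2.4,fy=2.4,interpolation=cv2.INTER_CUBIC))
E
```

```text
(no output)
```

View pics/top1c.png

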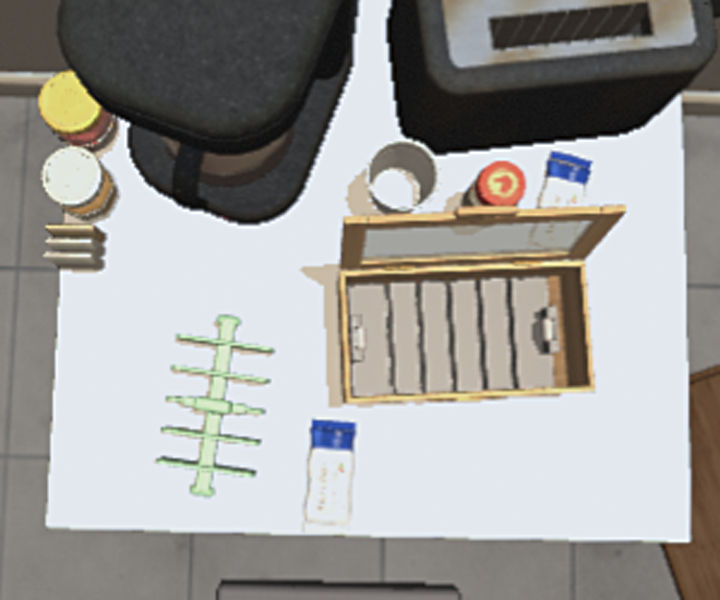

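View pics/scene1.png

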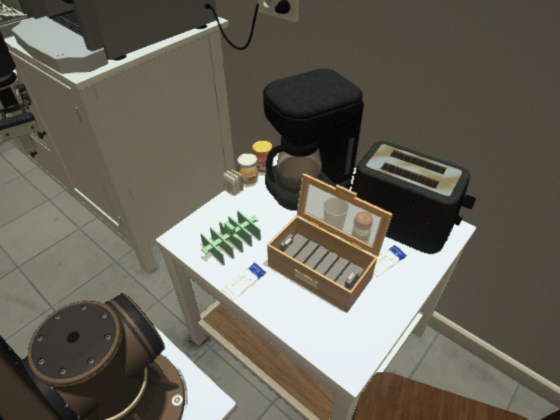

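The top crop shows the comb with its tab at about (213,407) and the open box at (345-590, 265-400). The liner is pushed towards the left end (+y world), leaving a gap on the right. The scene view agrees, with the lid leaning back. Next I measure the poses.

```bash
python3 - <<'E'
from h import *
from scipy.optimize import least_squares
c=r.capture('top'); 
P,uv=cloud(c,np.ones((420,560),bool)); rgb=c['pixels'][uv[:,1],uv[:,0]].astype(int)
hsv=cv2.cvtColor(c['pixels'],cv2.COLOR_RGB2HSV)[uv[:,1],uv[:,0]].astype(int)
g=(hsv[:,0]>40)&(hsv[:,0]<80)&(hsv[:,1]>30)&(P[:,0]<.56)&(P[:,0]>.3)&(P[:,1]>0.02)
def rect(q):
    b=cv2.minAreaRect(q.astype(np.float32)); return b
G=P[g]; print('green',g.sum(),'z',np.percentile(G[:,2],[5,50,95,99]))
for lo,hi in((.028,.043),(.043,.055),(.060,.08)):
    q=G[(G[:,2]>lo)&(G[:,2]<hi),:2]; print(lo,len(q),rect(q))
    m=q.mean(0);w,v=np.linalg.eigh(np.cov(q.T)); print(' mean',m,'dir',np.degrees(np.arctan2(v[1,1],v[0,1])))
# box rim
b=(hsv[:,0]>8)&(hsv[:,0]<28)&(hsv[:,1]>70)&(P[:,2]>.076)&(P[:,2]<.09)&(P[:,0]>.4)&(P[:,0]<.6)&(P[:,1]<.06)&(P[:,1]>-.26)
Q=P[b]; print('rim',len(Q),Q[:,2].mean(),rect(Q[:,:2]))
def res(p):
    cs,sn=np.cos(p[2]),np.sin(p[2]); d=Q[:,:2]-p[:2]; x=d[:,0]*cs+d[:,1]*sn; y=-d[:,0]*sn+d[:,1]*cs
    e=np.stack([x+.0585,x-.0585,y+.1125,y-.1125]); return np.abs(e).min(0)
s=least_squares(res,[.507,-.09,0],loss='soft_l1',f_scale=.003); bx=s.x; print('box',bx[:2],np.degrees(bx[2]),np.median(res(bx)))
cs,sn=np.cos(bx[2]),np.sin(bx[2])
# lid angle
hng=bx[:2]+.061*np.array([cs,sn])
t=(hsv[:,0]>8)&(hsv[:,0]<28)&(hsv[:,1]>70)&(P[:,2]>.1)&(P[:,2]<.23)&(P[:,0]>.5)&(P[:,1]<.05)&(P[:,1]>-.25)
L=P[t]; x=(L[:,:2]-bx[:2])@[cs,sn]-.061; print('lid ang',np.median(np.degrees(np.arctan2(L[:,2]-.082,-x))),L[:,2].max())
# rectified liner
k,d=K(c); Rm=rot(c['attitude'])
def proj(W):
    q=(W-np.array(c['position']))@Rm; q=np.c_[q[:,0],-q[:,1],-q[:,2]]; return cv2.projectPoints(q,np.zeros(3),np.zeros(3),k,d)[0].reshape(-1,2)
ys=np.arange(-.112,.112,.0005); xs=np.arange(-.06,.06,.0005)
X,Y=np.meshgrid(xs,ys,indexing='ij'); W=np.c_[bx[0]+X.ravel()*cs-Y.ravel()*sn,bx[1]+X.ravel()*sn+Y.ravel()*cs,np.full(X.size,.026)]
m=proj(W).astype(np.float32).reshape(*X.shape,2)
im=cv2.remap(c['pixels'],m[:,:,0],m[:,:,1],cv2.INTER_LINEAR); gr=cv2.cvtColor(im,cv2.COLOR_RGB2GRAY).astype(float)
for a,bb in((-.045,-.015),(-.015,.015),(.015,.04)):
    pr=gr[(xs>=a)&(xs<bb)].mean(0); 
    sc=[sum(np.interp(o+30e-3*i+np.array([-.002,0,.002]),ys,pr).sum() for i in range(-2,3)) for o in np.arange(-.012,.0121,.0005)]
    print('slot off',np.arange(-.012,.0121,.0005)[np.argmin(sc)],min(sc)/15,np.mean(sc)/15)
cv2.imwrite('pics/rect.png',cv2.resize(im[::-1,::-1,::-1],None,fx=1.7,fy=1.7))
E
```

```text
green 825 z [0.02488532 0.04103035 0.06861867 0.07073261]
0.028 379 ((0.4369173049926758, 0.14335542917251587), (0.08801864087581635, 0.1718500405550003), 80.1141128540039)
 mean [0.43111089 0.14390363] dir 172.67611310059985
0.043 307 ((0.436453253030777, 0.1424139440059662), (0.09186673164367676, 0.12384595721960068), 83.10832214355469)
 mean [0.43930448 0.14189669] dir 172.40645676391284
0.06 87 ((0.4364946484565735, 0.14200539886951447), (0.03356371074914932, 0.0127799641340971), 83.56110382080078)
 mean [0.43685059 0.14224464] dir 83.59550512463618
rim 800 0.08146090161719734 ((0.5109906792640686, -0.09043717384338379), (0.1243063360452652, 0.22850430011749268), 3.870185613632202)
box [ 0.51034909 -0.08999285] 3.942682955886704 0.0015636253004082806
lid ang 100.4255266599674 0.2125305994881972
slot off 0.005500000000000015 102.50111111111119 160.9964172335601
slot off 0.005500000000000015 101.917777777778 160.19911564625852
slot off 0.005500000000000015 104.09733333333342 160.33393197278912
```

View pics/rect.png

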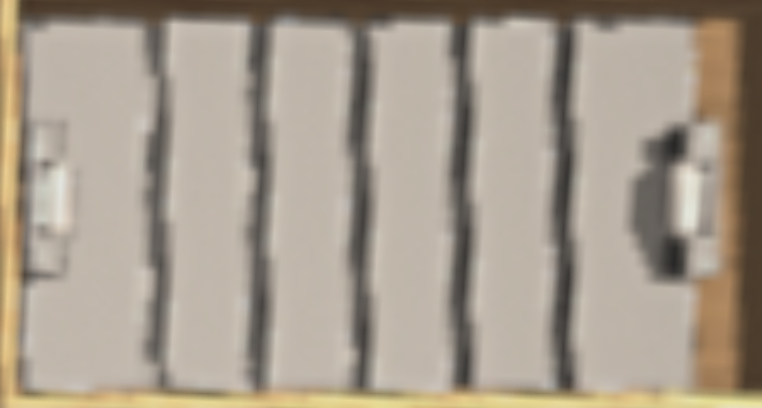

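The rectified liner view has the slots at columns 157, 258, 361, 462 and 564, so the liner middle sits about +6 mm along box y. Now I go to the tab: approach at yaw -96.7, keeping the finger ends just above the plate tops.

```bash
cat >> h.py <<'E'
def plan(p,yaw,base=None,roll=180.,pitch=0.):
    s=r.get_state(); b,e=(s['tcp_pos'],s['eef_rot']) if base is None else base
    M=rot(e); t=M.T@(np.array(p)-b)/.5; d=(R.from_matrix(M).inv()*R.from_euler('xyz',[roll,pitch,yaw],degrees=True)).as_rotvec()/(2*np.pi)
    print('travel',np.round(t,4).tolist(),'dr',np.round(d,4).tolist())
E
python3 - <<'E'
from h import *
plan([.4366,.1423,.13],-96.7)
E
```

```text
travel [0.7367, 0.8016, 0.1931] dr [-0.0, 0.0, 0.2169]
```

Request:
jog_arm --travel '[[0.7367, 0.8016, 0.1], [0.7367, 0.8016, 0.1], [0.7367, 0.8016, 0.1], [0.7367, 0.8016, 0.1], [0.7367, 0.8016, 0.1], [0.7367, 0.8016, 0.193], [0.7367, 0.8016, 0.193], [0.7367, 0.8016, 0.193], [0.7367, 0.8016, 0.193], [0.7367, 0.8016, 0.193]]' --dr '[[0, 0, 0.2169], [0, 0, 0.2169], [0, 0, 0.2169], [0, 0, 0.2169], [0, 0, 0.2169], [0, 0, 0.2169], [0, 0, 0.2169], [0, 0, 0.2169], [0, 0, 0.2169], [0, 0, 0.2169]]' --claw '[0.5, 0.5, 0.5, 0.5, 0.5, 0.5, 0.5, 0.5, 0.5, 0.5]' --newtons 20

```text
time_s: 2.6
tcp_pos: [0.4366, 0.1388, 0.129]
eef_rot: [179.9, -0.1, -97.0]
contact_force: [0.2, -0.5, -0.8]
gripper_width: 0.0438
gripper_force: 0.0
```

```bash
python3 - <<'E'
from h import *
s=r.get_state();print(s['tcp_pos'],s['eef_rot'],s['gripper_width'],s['joints'])
plan([.4366,.1423,.051],-96.7)
E
```

```text
[0.43658139 0.13880278 0.12898537] [ 1.79901041e+02 -1.01854434e-01 -9.69789804e+01] 0.04377194557514954 [ 4.23798980e+01  5.33301665e+00 -3.35063047e+01 -1.12122933e-02
 -5.13024204e+01 -4.93519455e+01]
travel [-0.0072, 0.0005, 0.156] dr [0.0003, -0.0003, -0.0008]
```

Request:
jog_arm --travel '[[0, 0, 0.04], [0, 0, 0.08], [0, 0, 0.12], [0, 0, 0.157], [0, 0, 0.157], [0, 0, 0.157], [0, 0, 0.157], [0, 0, 0.157], [0, 0, 0.157], [0, 0, 0.157]]' --dr '[[0, 0, 0], [0, 0, 0], [0, 0, 0], [0, 0, 0], [0, 0, 0], [0, 0, 0], [0, 0, 0], [0, 0, 0], [0, 0, 0], [0, 0, 0]]' --claw '[0.5, 0.5, 0.5, 0.5, 0.5, 0.5, 0, 0, 0, 0]' --newtons 40

```text
time_s: 3.85
tcp_pos: [0.4366, 0.1423, 0.0517]
eef_rot: [-180.0, 0.0, -96.7]
contact_force: [-1.0, -1.7, 2.1]
gripper_width: 0.0116
gripper_force: 40.0
```

```bash
python3 - <<'E'
from h import *
s=r.get_state();print(s['tcp_pos'],s['eef_rot'],s['gripper_width'],s['gripper_force'],s['contact_force'])
E
```

```text
[0.4365894  0.14227889 0.05170799] [-1.79997397e+02  6.68844583e-03 -9.66985035e+01] 0.011637772236343633 40.0004518032074 [-0.96692436 -1.65826951  2.12522377]
```

Request:
jog_arm --travel '[[0, 0, -0.06], [0, 0, -0.12], [0, 0, -0.18], [0, 0, -0.24], [0, 0, -0.24], [0, 0, -0.24], [0, 0, -0.24], [0, 0, -0.24], [0, 0, -0.24], [0, 0, -0.24]]' --dr '[[0, 0, 0], [0, 0, 0.024], [0, 0, 0.049], [0, 0, 0.073], [0, 0, 0.098], [0, 0, 0.122], [0, 0, 0.147], [0, 0, 0.171], [0, 0, 0.196], [0, 0, 0.2204]]' --claw '[0, 0, 0, 0, 0, 0, 0, 0, 0, 0]' --newtons 40

```text
time_s: 5.1
tcp_pos: [0.4362, 0.142, 0.1712]
eef_rot: [-180.0, -0.0, -176.3]
contact_force: [0.7, 0.5, -1.4]
gripper_width: 0.0115
gripper_force: 40.0
```

```bash
python3 - <<'E'
from h import *
s=r.get_state();print(s['tcp_pos'],s['eef_rot'],s['contact_force'])
plan([.5099,-.0843,.160],-176.06,base=([.4366,.1423,.1715],[180,0,-176.06]))
E
```

```text
[0.4362099  0.14204896 0.17118381] [-1.79984012e+02 -4.88041356e-02 -1.76344537e+02] [ 0.6505659   0.45220222 -1.35757907]
travel [-0.1151, -0.4622, 0.023] dr [0.0, 0.0, 0.0]
```

Request:
jog_arm --travel '[[-0.02, -0.07, 0], [-0.035, -0.14, 0], [-0.055, -0.22, 0], [-0.075, -0.3, 0], [-0.095, -0.38, 0], [-0.115, -0.46, 0], [-0.115, -0.462, 0.023], [-0.115, -0.462, 0.023], [-0.115, -0.462, 0.023], [-0.115, -0.462, 0.023]]' --dr '[[0, 0, 0], [0, 0, 0], [0, 0, 0], [0, 0, 0], [0, 0, 0], [0, 0, 0], [0, 0, 0], [0, 0, 0], [0, 0, 0], [0, 0, 0]]' --claw '[0, 0, 0, 0, 0, 0, 0, 0, 0, 0]'

```text
time_s: 6.35
tcp_pos: [0.51, -0.0834, 0.1605]
eef_rot: [180.0, 0.0, -176.0]
contact_force: [0.7, 0.4, -1.2]
gripper_width: 0.0113
gripper_force: 40.0
```

```bash
python3 - <<'E'
from h import *
s=r.get_state();print(s['tcp_pos'],s['eef_rot'],s['contact_force'],s['gripper_width'])
for n in('top','scene'):
    c=r.capture(n); save(c,n+'2.png')
    P,uv=cloud(c,np.ones((420,560),bool)); hsv=cv2.cvtColor(c['pixels'],cv2.COLOR_RGB2HSV)[uv[:,1],uv[:,0]].astype(int)
    g=(hsv[:,0]>40)&(hsv[:,0]<80)&(hsv[:,1]>30)&(P[:,2]>.08)&(P[:,2]<.21)&(abs(P[:,1]+.09)<.15)
    G=P[g]; print(n,g.sum(),np.percentile(G[:,2],[1,50,99]))
    q=G[(G[:,2]>.15)&(G[:,2]<.162)]; 
    if len(q)>20: print(cv2.minAreaRect(q[:,:2].astype(np.float32)))
    q=G[(G[:,2]<.151)]; 
    if len(q)>20: print(cv2.minAreaRect(q[:,:2].astype(np.float32)))
a=cv2.imread('pics/top2.png')[120:320,230:470];b=cv2.imread('pics/scene2.png')[170:370,220:460]
cv2.imwrite('pics/two.png',cv2.resize(np.hstack([a,b]),None,fx=1.66,fy=1.66,interpolation=cv2.INTER_CUBIC))
E
```

```text
[ 0.51001488 -0.0834098   0.16046158] [ 1.79997296e+02  3.34153616e-02 -1.75958417e+02] [ 0.74465124  0.41145614 -1.24492628] 0.011273040016316958
top 7 [0.09473938 0.11826801 0.17841807]
scene 1852 [0.10439959 0.14549084 0.18925728]
((0.4111916124820709, -0.1364145576953888), (0.8117281794548035, 0.20645464956760406), 7.481757640838623)
((0.6127938628196716, -0.06376968324184418), (0.2670280933380127, 0.31731852889060974), 72.99102020263672)
```

View pics/two.png

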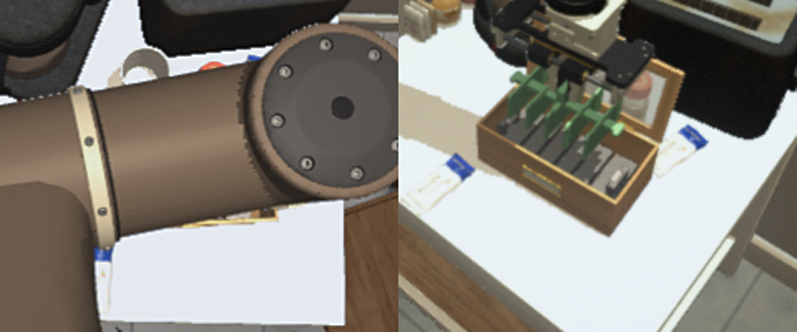

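The left half (top) shows the arm hiding the box. The right half (scene) shows the comb held level above the box, lined up with the slots around (560,130). Going down.

Request:
jog_arm --travel '[[0, -0.0015, 0.04], [0, -0.0015, 0.08], [0, -0.0015, 0.12], [0, -0.0015, 0.145], [0, -0.0015, 0.145], [0, -0.0015, 0.15], [0, -0.0015, 0.155], [0, -0.0015, 0.16], [0, -0.0015, 0.165], [0, -0.0015, 0.17]]' --dr '[[0, 0, 0], [0, 0, 0], [0, 0, 0], [0, 0, 0], [0, 0, 0], [0, 0, 0], [0, 0, 0], [0, 0, 0], [0, 0, 0], [0, 0, 0]]' --claw '[0, 0, 0, 0, 0, 0, 0, 0, 0, 0]'

```text
time_s: 7.7
tcp_pos: [0.51, -0.085, 0.075]
eef_rot: [180.0, 0.0, -176.0]
contact_force: [0.5, 0.2, -1.7]
gripper_width: 0.0119
gripper_force: 40.0
```

```bash
python3 - <<'E'
from h import *
s=r.get_state();print(s['tcp_pos'],s['eef_rot'],s['contact_force'],s['moment'])
c=r.capture('scene'); save(c,'scene3.png')
a=cv2.imread('pics/scene3.png')[210:330,250:410]
cv2.imwrite('pics/s3c.png',cv2.resize(a,None,fx=5,fy=5,interpolation=cv2.INTER_CUBIC))
E
```

```text
[ 0.50999441 -0.08496837  0.07496114] [ 1.79999811e+02  4.86697246e-03 -1.76042122e+02] [ 0.45449834  0.20235126 -1.74837252] [ 0.0381167  -0.16931095 -0.00031979]
```

View pics/s3c.png

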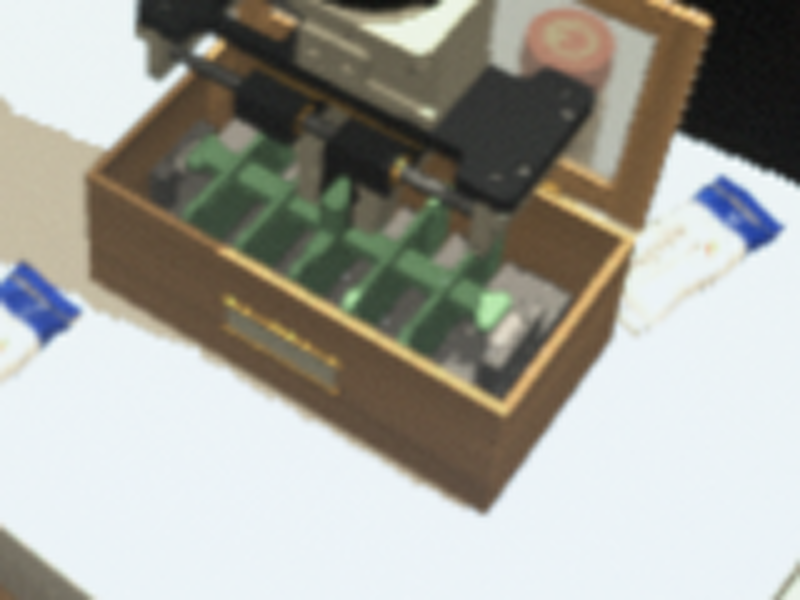

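The comb hangs inside the box between the two noses (left about (180,165), right about (510,330)) with no contact force yet. Creeping on.

Request:
jog_arm --travel '[[0, 0, 0.001], [0, 0, 0.002], [0, 0, 0.003], [0, 0, 0.004], [0, 0, 0.005], [0, 0, 0.006], [0, 0, 0.007], [0, 0, 0.008], [0, 0, 0.008], [0, 0, 0.008]]' --dr '[[0, 0, 0], [0, 0, 0], [0, 0, 0], [0, 0, 0], [0, 0, 0], [0, 0, 0], [0, 0, 0], [0, 0, 0], [0, 0, 0], [0, 0, 0]]' --claw '[0, 0, 0, 0, 0, 0, 0, 0, 0, 0]'

```text
time_s: 9.0
tcp_pos: [0.5102, -0.0851, 0.0719]
eef_rot: [-180.0, 0.0, -176.0]
contact_force: [-2.4, -0.0, 7.0]
gripper_width: 0.012
gripper_force: 40.0
```

7 N at comb underside ≈ 20 mm, which is exactly where the noses start and 6 mm below the bar tops. So the plates are in the slots; I press on gently.

Request:
jog_arm --travel '[[0, 0, 0.001], [0, 0, 0.002], [0, 0, 0.003], [0, 0, 0.004], [0, 0, 0.005], [0, 0, 0.006], [0, 0, 0.006], [0, 0, 0.006], [0, 0, 0.006], [0, 0, 0.006]]' --dr '[[0, 0, 0], [0, 0, 0], [0, 0, 0], [0, 0, 0], [0, 0, 0], [0, 0, 0], [0, 0, 0], [0, 0, 0], [0, 0, 0], [0, 0, 0]]' --claw '[0, 0, 0, 0, 0, 0, 0, 0, 0, 0]'

```text
time_s: 10.25
tcp_pos: [0.5108, -0.0849, 0.069]
eef_rot: [-180.0, 0.1, -176.0]
contact_force: [-1.8, 0.0, 6.3]
gripper_width: 0.0117
gripper_force: 40.0
```

```bash
python3 - <<'E'
from h import *
s=r.get_state();print(s['tcp_pos'],s['eef_rot'],s['contact_force'],s['moment'])
c=r.capture('scene'); save(c,'scene4.png')
P,uv=cloud(c,np.ones((420,560),bool)); hsv=cv2.cvtColor(c['pixels'],cv2.COLOR_RGB2HSV)[uv[:,1],uv[:,0]].astype(int)
g=(hsv[:,0]>40)&(hsv[:,0]<85)&(hsv[:,1]>50)&(P[:,1]<.05)&(P[:,1]>-.25)&(P[:,0]>.4)&(P[:,0]<.6)&(P[:,2]<.12)
G=P[g]; print(g.sum(),np.percentile(G[:,2],[1,10,50,90,95,99]))
th=np.radians(3.94); d=G[:,:2]-[.51,-.085]; y=-d[:,0]*np.sin(th)+d[:,1]*np.cos(th)
for a in(-60,-30,0,30,60): q=G[abs(y-a/1e3)<.005]; print(a,len(q),np.percentile(q[:,2],[5,90,97]))
a=cv2.imread('pics/scene4.png')[210:330,250:410]
cv2.imwrite('pics/s4c.png',cv2.resize(a,None,fx=5,fy=5,interpolation=cv2.INTER_CUBIC))
E
```

```text
[ 0.51078489 -0.08493437  0.06898908] [-1.79984360e+02  9.50373817e-02 -1.76006181e+02] [-1.7883397   0.04123193  6.27284028] [0.156316   0.43224097 0.00229163]
944 [0.02472617 0.03767336 0.05569901 0.06636777 0.07612565 0.08746831]
-60 113 [0.03502265 0.06555214 0.06671219]
-30 144 [0.03574066 0.06555397 0.06649326]
0 109 [0.03498263 0.08680954 0.08796037]
30 92 [0.03286813 0.06486805 0.06592965]
60 141 [0.03103224 0.0658258  0.06707469]
```

View pics/s4c.png

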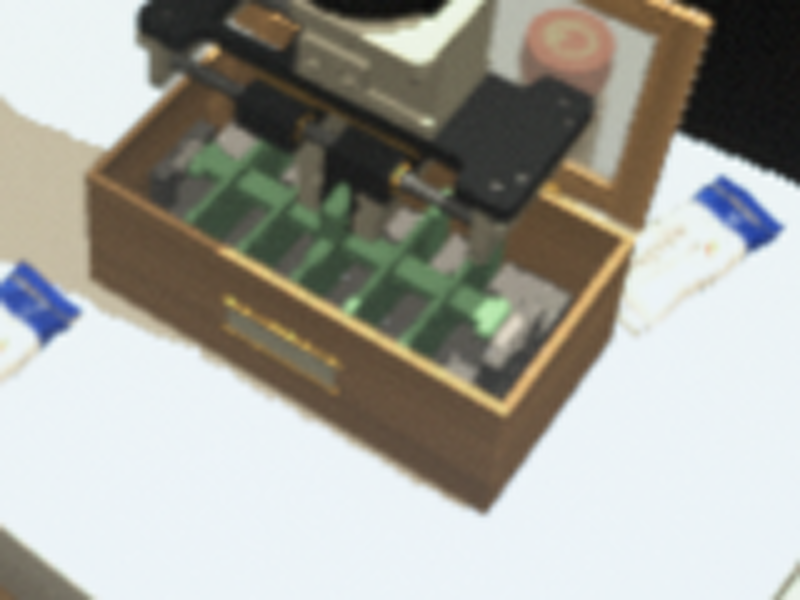

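The plate tops are level at about 66 mm (underside about 18 mm, below the bar tops), so all five plates are in the slots and the noses are engaging. Pressing on.

Request:
jog_arm --travel '[[0, 0, 0.002], [0, 0, 0.004], [0, 0, 0.006], [0, 0, 0.008], [0, 0, 0.009], [0, 0, 0.01], [0, 0, 0.011], [0, 0, 0.012], [0, 0, 0.012], [0, 0, 0.012]]' --dr '[[0, 0, 0], [0, 0, 0], [0, 0, 0], [0, 0, 0], [0, 0, 0], [0, 0, 0], [0, 0, 0], [0, 0, 0], [0, 0, 0], [0, 0, 0]]' --claw '[0, 0, 0, 0, 0, 0, 0, 0, 0, 0]'

```text
time_s: 11.55
tcp_pos: [0.5098, -0.0849, 0.0618]
eef_rot: [180.0, -0.0, -176.0]
contact_force: [2.5, -0.5, -4.1]
gripper_width: 0.0117
gripper_force: 40.0
```

Request:
jog_arm --travel '[[0, 0, 0.001], [0, 0, 0.002], [0, 0, 0.003], [0, 0, 0.0035], [0, 0, 0.004], [0, 0, 0.0045], [0, 0, 0.005], [0, 0, 0.005], [0, 0, 0.005], [0, 0, 0.005]]' --dr '[[0, 0, 0], [0, 0, 0], [0, 0, 0], [0, 0, 0], [0, 0, 0], [0, 0, 0], [0, 0, 0], [0, 0, 0], [0, 0, 0], [0, 0, 0]]' --claw '[0, 0, 0, 0, 0, 0, 0, 0, 0, 0]'

```text
time_s: 12.8
tcp_pos: [0.5099, -0.085, 0.0597]
eef_rot: [-180.0, -0.0, -176.0]
contact_force: [-2.9, 0.2, 3.3]
gripper_width: 0.0121
gripper_force: 40.0
```

Request:
jog_arm --travel '[[0, 0, 0.0005], [0, 0, 0.001], [0, 0, 0.0015], [0, 0, 0.0015], [0, 0, 0.0015], [0, 0, 0.0015], [0, 0, 0.0015], [0, 0, 0.0015], [0, 0, 0.0015], [0, 0, 0.0015]]' --dr '[[0, 0, 0], [0, 0, 0], [0, 0, 0], [0, 0, 0], [0, 0, 0], [0, 0, 0], [0, 0, 0], [0, 0, 0], [0, 0, 0], [0, 0, 0]]' --claw '[0, 0, 0, 0, 0, 0, 0, 0, 0, 0]'

```text
time_s: 14.05
tcp_pos: [0.5099, -0.085, 0.0597]
eef_rot: [-180.0, 0.0, -176.0]
contact_force: [-5.6, 0.4, 12.1]
gripper_width: 0.0115
gripper_force: 40.0
```

The comb is on the slot bottoms: it stops stiffly at the expected 59.7 mm with 12 N. Release and lift.

Request:
jog_arm --travel '[[0, 0, -0.001], [0, 0, -0.001], [0, 0, -0.001], [0, 0, -0.001], [0, 0, -0.02], [0, 0, -0.08], [0, 0, -0.16], [0, 0, -0.25], [0, 0, -0.34], [0, 0, -0.42]]' --dr '[[0, 0, 0], [0, 0, 0], [0, 0, 0], [0, 0, 0], [0, 0, 0], [0, 0, 0], [0, 0, 0], [0, 0, 0], [0, 0, 0], [0, 0, 0]]' --claw '[0.4, 0.4, 0.4, 0.4, 0.4, 0.4, 0.4, 0.4, 0.4, 0.4]'

```text
time_s: 15.3
tcp_pos: [0.5099, -0.085, 0.2715]
eef_rot: [180.0, 0.1, -176.0]
contact_force: [0.8, -0.2, 0.3]
gripper_width: 0.0349
gripper_force: 0.0
```

```bash
python3 - <<'E'
from h import *
s=r.get_state();print(s['tcp_pos'],s['eef_rot'],s['contact_force'],s['gripper_width'])
c=r.capture('scene'); save(c,'scene5.png')
P,uv=cloud(c,np.ones((420,560),bool)); hsv=cv2.cvtColor(c['pixels'],cv2.COLOR_RGB2HSV)[uv[:,1],uv[:,0]].astype(int)
g=(hsv[:,0]>40)&(hsv[:,0]<85)&(hsv[:,1]>50)&(P[:,1]<.05)&(P[:,1]>-.25)&(P[:,0]>.4)&(P[:,0]<.6)&(P[:,2]<.12)
G=P[g]; th=np.radians(3.94); d=G[:,:2]-[.51,-.085]; y=-d[:,0]*np.sin(th)+d[:,1]*np.cos(th)
for a in(-60,-30,0,30,60): q=G[abs(y-a/1e3)<.005]; print(a,len(q),np.percentile(q[:,2],[90,97]))
# heights behind box
for x0 in np.arange(.58,.80,.02):
    row=[]
    for y0 in np.arange(-.24,.08,.04):
        m=(abs(P[:,0]-x0-.01)<.01)&(abs(P[:,1]-y0-.02)<.02); row.append(int(1000*P[m,2].max()) if m.sum() else -1)
    print(round(x0,2),row)
a=cv2.imread('pics/scene5.png')[140:340,240:480]
cv2.imwrite('pics/s5c.png',cv2.resize(a,None,fx=3,fy=3,interpolation=cv2.INTER_CUBIC))
E
```

```text
[ 0.50988778 -0.08501037  0.27149826] [ 1.79994856e+02  1.01353978e-01 -1.76033491e+02] [ 0.7532913  -0.19527983  0.28596798] 0.03488458603726234
-60 120 [0.05640195 0.05768591]
-30 124 [0.05631027 0.05718192]
0 127 [0.07811499 0.07934237]
30 144 [0.0561726  0.05710244]
60 134 [0.05626404 0.0573625 ]
0.58 [194, 202, 203, 213, 211, 204, 203, 2]
0.6 [199, 202, 200, 211, -1, -1, -1, 0]
0.62 [12, 12, 10, 13, 0, 7, 0, 323]
0.64 [13, 12, 0, -1, -1, -1, -1, 327]
0.66 [12, 11, -1, -1, -1, -1, -1, 251]
0.68 [10, 9, 117, 177, 152, -1, -1, -1]
0.7 [186, 191, 191, 192, 157, 144, -1, -1]
0.72 [192, 191, 192, 190, -1, -1, -1, -1]
0.74 [191, 191, 189, 190, -1, -1, -1, 111]
0.76 [190, 192, 192, 191, -1, -1, 57, 109]
0.78 [192, 191, 192, 191, 191, 190, 314, -1]
0.8 [191, 192, 190, 190, 191, 190, 318, -1]
```

View pics/s5c.png

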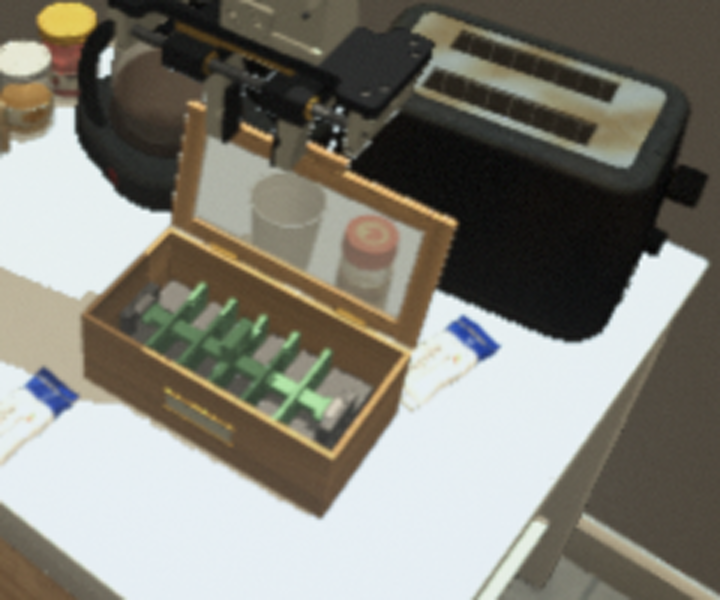

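The picture shows the comb seated level (plate tops about 56 mm, spine ends under the noses near (135,310) and (335,415)) and the lid still leaning back. Now I go over and behind the lid, fingers shut.

Request:
jog_arm --travel '[[-0.03, -0.02, -0.01], [-0.08, -0.04, -0.01], [-0.14, -0.04, -0.01], [-0.2, -0.04, -0.01], [-0.258, -0.04, -0.01], [-0.258, -0.04, -0.01], [-0.258, -0.04, 0.03], [-0.258, -0.04, 0.09], [-0.258, -0.04, 0.15], [-0.258, -0.04, 0.152]]' --dr '[[0, 0, 0], [0, 0, 0], [0, 0, 0], [0, 0, 0], [0, 0, 0], [0, 0, 0], [0, 0, 0], [0, 0, 0], [0, 0, 0], [0, 0, 0]]' --claw '[0, 0, 0, 0, 0, 0, 0, 0, 0, 0]' --newtons 10

```text
time_s: 16.6
tcp_pos: [0.6381, -0.0961, 0.1911]
eef_rot: [180.0, -0.2, -176.1]
contact_force: [0.3, -0.5, 1.4]
gripper_width: 0.0001
gripper_force: 0.0
```

Request:
jog_arm --travel '[[0.03, 0, 0], [0.063, 0, 0], [0.082, 0, 0.001], [0.101, 0, 0.002], [0.12, 0, 0.002], [0.139, 0, 0.003], [0.158, 0, 0.006], [0.177, 0, 0.01], [0.195, 0, 0.016], [0.213, 0, 0.024]]' --dr '[[0, 0, 0], [0, 0, 0], [0, 0, 0], [0, 0, 0], [0, 0, 0], [0, 0, 0], [0, 0, 0], [0, 0, 0], [0, 0, 0], [0, 0, 0]]' --claw '[0, 0, 0, 0, 0, 0, 0, 0, 0, 0]'

```text
time_s: 17.85
tcp_pos: [0.5331, -0.1034, 0.1805]
eef_rot: [-180.0, -0.0, -176.0]
contact_force: [0.1, 0.7, 2.2]
gripper_width: 0.0007
gripper_force: 0.8
```

```bash
python3 - <<'E'
from h import *
s=r.get_state();print(s['tcp_pos'],s['eef_rot'],s['contact_force'])
c=r.capture('scene'); save(c,'scene6.png')
P,uv=cloud(c,np.ones((420,560),bool)); hsv=cv2.cvtColor(c['pixels'],cv2.COLOR_RGB2HSV)[uv[:,1],uv[:,0]].astype(int)
t=(hsv[:,0]>8)&(hsv[:,0]<28)&(hsv[:,1]>70)&(P[:,2]>.1)&(P[:,2]<.23)&(P[:,0]>.4)&(P[:,1]<.05)&(P[:,1]>-.25)
x=(P[t][:,:2]-[.5103,-.09])@[.9976,.0688]-.061; a=np.degrees(np.arctan2(P[t][:,2]-.082,-x)); print(len(a),np.percentile(a,[10,50,90]))
a=cv2.imread('pics/scene6.png')[140:340,240:480]
cv2.imwrite('pics/s6c.png',cv2.resize(a,None,fx=3,fy=3,interpolation=cv2.INTER_CUBIC))
E
```

```text
[ 0.53309406 -0.103406    0.18052787] [-1.79998064e+02 -1.63884046e-02 -1.76040396e+02] [0.14725267 0.66515516 2.2245514 ]
1573 [ 60.1704396  150.9842447  159.65798913]
```

View pics/s6c.png

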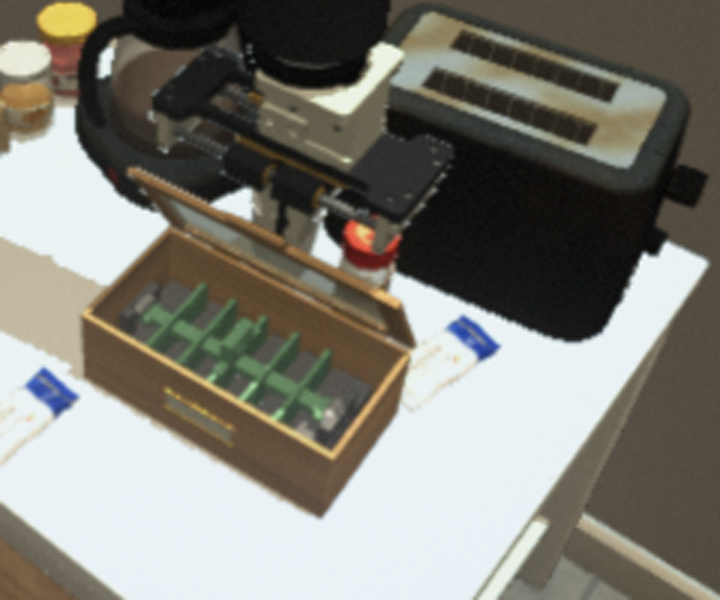

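The lid follows the fingers and stands at about 60°. Carrying on down.

Request:
jog_arm --travel '[[0.016, 0, 0.009], [0.033, 0, 0.02], [0.048, 0, 0.032], [0.062, 0, 0.046], [0.075, 0, 0.061], [0.086, 0, 0.076], [0.096, 0, 0.093], [0.104, 0, 0.11], [0.111, 0, 0.128], [0.116, 0, 0.146]]' --dr '[[0, 0, 0], [0, 0, 0], [0, 0, 0], [0, 0, 0], [0, 0, 0], [0, 0, 0], [0, 0, 0], [0, 0, 0], [0, 0, 0], [0, 0, 0]]' --claw '[0, 0, 0, 0, 0, 0, 0, 0, 0, 0]'

```text
time_s: 19.15
tcp_pos: [0.4756, -0.1074, 0.1071]
eef_rot: [-180.0, -0.0, -176.0]
contact_force: [-0.2, 0.0, 0.8]
gripper_width: 0.0005
gripper_force: 0.5
```

Request:
jog_arm --travel '[[0.001, 0, 0.008], [0.002, 0, 0.016], [0.003, 0, 0.022], [0.004, 0, 0.028], [0.004, 0, 0.033], [0.004, 0, 0.036], [0.004, 0, 0.038], [0.004, 0, 0.039], [0.004, 0, 0.039], [0.004, 0, 0.039]]' --dr '[[0, 0, 0], [0, 0, 0], [0, 0, 0], [0, 0, 0], [0, 0, 0], [0, 0, 0], [0, 0, 0], [0, 0, 0], [0, 0, 0], [0, 0, 0]]' --claw '[0, 0, 0, 0, 0, 0, 0, 0, 0, 0]'

```text
time_s: 20.4
tcp_pos: [0.4739, -0.1075, 0.0892]
eef_rot: [-180.0, 0.0, -176.0]
contact_force: [-3.8, 1.8, 11.1]
gripper_width: 0.0007
gripper_force: 5.5
```

Firm stop at z = 89 mm with 11 N: the lid is shut. Lift away and check.

Request:
jog_arm --travel '[[0, 0, -0.02], [0, 0, -0.06], [0, 0, -0.12], [0.04, 0, -0.2], [0.1, 0, -0.28], [0.12, 0.1, -0.35], [0.12, 0.2, -0.4], [0.12, 0.3, -0.4], [0.12, 0.4, -0.4], [0.12, 0.45, -0.4]]' --dr '[[0, 0, 0], [0, 0, 0], [0, 0, 0], [0, 0, 0], [0, 0, 0], [0, 0, 0], [0, 0, 0], [0, 0, 0], [0, 0, 0], [0, 0, 0]]' --claw '[0, 0, 0, 0, 0, 0, 0, 0, 0, 0]'

```text
time_s: 21.65
tcp_pos: [0.3982, 0.115, 0.289]
eef_rot: [179.9, 0.1, -175.9]
contact_force: [0.2, 0.8, 0.6]
gripper_width: 0.0006
gripper_force: 0.0
```

```bash
python3 - <<'E'
from h import *
print(r.get_state()['contact_force'])
c=r.capture('scene'); save(c,'scene7.png')
P,uv=cloud(c,np.ones((420,560),bool)); d=P[:,:2]-[.5103,-.09]; x=d@[.9976,.0688]; y=d@[-.0688,.9976]
for a in(-.057,-.05,-.03,0,.03,.055):
    m=(abs(x-a)<.006)&(abs(y)<.112)&(P[:,2]<.15); print(a,m.sum(),np.percentile(P[m,2],[10,50,95]))
a=cv2.imread('pics/scene7.png')[140:340,200:440]
cv2.imwrite('pics/s7c.png',cv2.resize(a,None,fx=3,fy=3,interpolation=cv2.INTER_CUBIC))
E
```

```text
[0.15489971 0.75242057 0.62936833]
-0.057 1882 [0.0072214  0.05499082 0.0894358 ]
-0.05 397 [0.08681344 0.08827749 0.09034206]
-0.03 403 [0.08519167 0.08687634 0.0893353 ]
0 387 [0.08515767 0.08689146 0.08947932]
0.03 364 [0.08500021 0.08694051 0.08938623]
0.055 290 [0.0870233  0.08837114 0.0904825 ]
```

View pics/s7c.png

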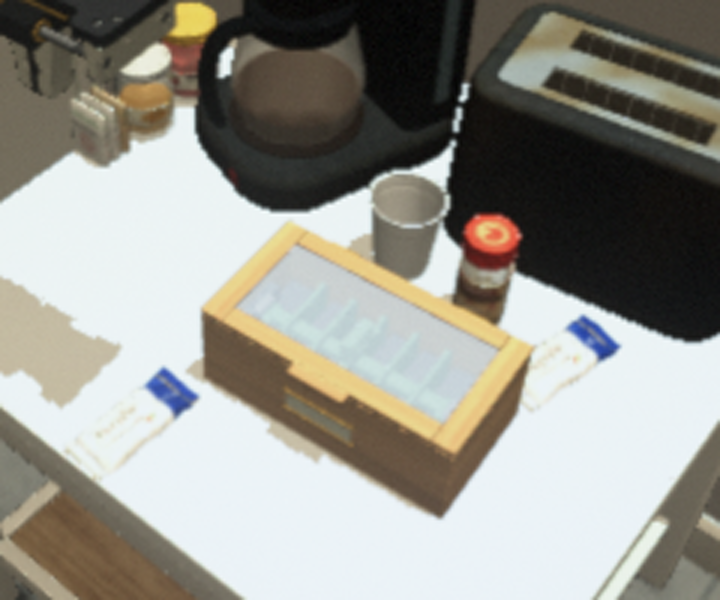

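The lid lies flat on the box (corners about (295,228), (528,345), (440,450) and (205,310)), level at 88–89 mm. The comb shows under the pane, and the jars and sachets are where they were. Handing in.

```bash
python3 -c "
from plant import r
print(r.close_job())"
```

```text
the job is handed in; nothing more can be done
None
```

The comb is fully home with all five plates in their slots (highest reading while pressing 12 N), the lid is shut, the jars and sachets were left alone, and the job was handed in at about 22 s.

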